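Close the findings jars on the goldsmith's counter

ROBOT

A 6-joint arm with a two-finger parallel gripper is mounted at the origin on the work surface. World frame = base frame: x ahead of the robot, y to its left, z up, the work surface at z = 0. Lengths are in mm, angles in rad, forces in N, time in s.
With the tool pointing down it reaches from about 275 to 750 mm from the base axis. Payload 10.2 kg.
Tool frame: the origin (TCP) lies between the finger pads; the fingertips stand 19 mm ahead of it and the grasp point (between the pads) is the TCP; z points along the fingers, y is the line along which they close (so a half turn about z gives the same grasp; the last joint's range is limited). The gripper opens to 85 mm and grips with 20 to 120 N. Pads are 22 mm wide; open, the fingers measure 114 mm over their backs; the gripper's body (76 mm by 85 mm) begins 54 mm behind the grasp point. The pads swing forward as they close: fully open they stand 13 mm farther back than shut.
Start: joints at [0.928, 0.313, 1.498, -0, 1.331, -0.223], TCP at [213.991, 479.415, 250.294] pointing down, gripper open.
Joint ranges: [-2.94, 2.94], [-0.97, 2.17], [0.19, 2.56], [-1.23, 4.37], [0.02, 3.11], [-2.88, 2.88]. Speed limits (rad/s): [2.39, 2.39, 3.01, 3.14, 3.14, 3.14].

INTERFACE

Orientations are given as a unit quaternion [w, x, y, z].
In Python, from rig import sense, capture, finish_job gives the robot as it stands. The module is installed in compiled form; this text tells all that it offers.
- The arm moves only by the tool move_arm, never from a script. Its argument "moves" is a list of rows, each an object with "turn": the turn, a rotation vector about the tool's x, y, z in rad, a list of three; "translation": the shift along the tool's x, y, z in mm, a list of three; "hand": the opening, from 0 (shut) to 1 (fully open). In form: [{"turn": [wx, wy, wz], "translation": [x, y, z], "hand": hand}, ...]. A call has 1 to 10 rows; each row shifts and turns the commanded pose from where the row before left it, along the tool's axes as they then stand; what a row does not reach is not made up. A row lasts 1/12 s, in which the tool goes at most 41.7 mm and 7.16 degrees, less where a joint would pass 70% of its speed; a pose out of reach is approached as far as the arm can. A call with a gripper value outside its range is refused whole. The fingers move at their own pace and stop on an object; "grip_force" is the grip in N (left out, the last holds). Time passes only in rows, so rows that do not move let the fingers close. It gives the time, the measured TCP pose, the force, the opening and the grip force at its end, in the units of the state.
- sense(): the state, without advancing time (a new reading comes with each control period).
- capture(name): name is "scene" or "top"; returns a dict with "image" (480x640x3 uint8, blue, green, red), "z_map" (480x640 float32, mm along the optical axis (not along the pixel's ray), 0 where there is no reading), "vertical_fov" (degrees; the focal length in pixels is half the picture's height over the tangent of half this angle, whatever the lens; pixels are square), "cx", "cy" (the principal point, pixels), "R" (3x3) and "t" (3): a world point X has camera coordinates R X + t. Camera axes: x right, y down, z forward; pixel columns grow to the right and rows downward; lengths in mm; the calibration is good to about 2 mm. A picture is of the moment at which its call begins.
- finish_job(): hands the job in; it is judged then, once.
The state is a dict: "time_s": time; "joints": joint angles; "dq": joint speeds; "tau": joint torques, N m; "eef_pos": TCP position; "ee_rot": TCP orientation; "force": force on the tool from outside, world axes, zero at the start; "wrist_torque": the same for the moment, N m; "grip_width": opening from 0.0 (shut) to 1.0 (fully open); "grip_force": force on a finger pad.
Only numpy, scipy, OpenCV 4.12 (cv2) and the standard library are available. Lean on these libraries where they do the work, as an engineer would, in place of code of your own. Each camera call takes 0.05 s, during which the arm holds its last target. There are 200 camera calls.

TASK

Closing time at the goldsmith's counter: close the four open glass jars of findings, each with the knobbed wooden stopper that fits its mouth, set in gently (not dropped) until its head lies flat on the rim. Leave the jars upright where they stand, and do not disturb the jar that is already closed or the brass weight.

Things in the scene. Friction and masses are not known exactly. Their poses are not given: they have to be found in the camera images.
- jar_40: Open straight-sided clear glass jar, the smallest of the four: 40 mm outside diameter, 65 mm tall, wall 3 mm (mouth 34 mm), some steel beads lying low in the bottom 30 mm. Stands loose on the counter. Origin: centre of its underside; z up along its axis, the rim is at z = 65 mm.
- stopper_40: Wooden stopper with a knob, the smallest of the four, standing loose on its plug, knob up. From the bottom: tapered cork plug 14 mm long (22 mm across below, 30 mm at the top), flat head 44 mm across, 8 mm thick, cylindrical knob 20 mm across, 24 tall. Fits jar_40: home, its head lies flat on the rim, the plug about 2 mm clear all round. Origin: centre of its underside; z up.
- jar_52: Open straight-sided clear glass jar, the second smallest of the four: 52 mm outside diameter, 80 mm tall, wall 3 mm (mouth 46 mm), some brass bezel cups lying low in the bottom 30 mm. Stands loose on the counter. Origin: centre of its underside; z up along its axis, the rim is at z = 80 mm.
- stopper_52: Wooden stopper with a knob, the second smallest of the four, standing loose on its plug, knob up. From the bottom: tapered cork plug 14 mm long (34 mm across below, 42 mm at the top), flat head 56 mm across, 8 mm thick, cylindrical knob 20 mm across, 24 tall. Fits jar_52: home, its head lies flat on the rim, the plug about 2 mm clear all round. Origin: centre of its underside; z up.
- jar_64: Open straight-sided clear glass jar, the second largest of the four: 64 mm outside diameter, 70 mm tall, wall 3 mm (mouth 58 mm), some copper ring blanks lying low in the bottom 30 mm. Stands loose on the counter. Origin: centre of its underside; z up along its axis, the rim is at z = 70 mm.
- stopper_64: Wooden stopper with a knob, the second largest of the four, standing loose on its plug, knob up. From the bottom: tapered cork plug 14 mm long (46 mm across below, 54 mm at the top), flat head 68 mm across, 8 mm thick, cylindrical knob 20 mm across, 24 tall. Fits jar_64: home, its head lies flat on the rim, the plug about 2 mm clear all round. Origin: centre of its underside; z up.
- jar_76: Open straight-sided clear glass jar, the largest of the four: 76 mm outside diameter, 90 mm tall, wall 3 mm (mouth 70 mm), some white pearls lying low in the bottom 30 mm. Stands loose on the counter. Origin: centre of its underside; z up along its axis, the rim is at z = 90 mm.
- stopper_76: Wooden stopper with a knob, the largest of the four, standing loose on its plug, knob up. From the bottom: tapered cork plug 14 mm long (58 mm across below, 66 mm at the top), flat head 80 mm across, 8 mm thick, cylindrical knob 20 mm across, 24 tall. Fits jar_76: home, its head lies flat on the rim, the plug about 2 mm clear all round. Origin: centre of its underside; z up.
- closed_jar: A jar that is already closed, to be left alone: glass jar of 58 mm outside diameter, 75 mm tall, brass beads in the bottom, its wooden stopper in place (head 62 mm, knob 20 mm across); 107 mm tall in all. Loose. Origin: centre of its underside; z up.
- weight: Brass 200 g check weight of the balance, to be left alone: cylinder 30 mm across with a narrow neck and a 20 mm knob, 47 mm tall in all. Loose. Origin: centre of its underside; z up.

How it is judged:
By the outcome, as a careful person would: the job done as asked, in the order asked, and still so for the second after the job is handed in, with the robot touching nothing.
It also fails if it takes over 144 s, if anything falls off the work surface, if the arm or the gripper's body presses on something with over 40 N, if the wrist force passes 120 N, or if a joint passes its speed limit or range.

## Working session

There is one attempt and no reset: what is moved stays moved. The work goes in short steps, Python scripts to look and compute and a tool call to move; the robot and the scene stay as the last step left them, time stands still between calls to the robot, and variables do not carry over. Pictures are saved under pics/ and viewed, at most 14 in all, crops included, and the job is handed in when it is done.

Besides the shell and the picture viewer there is one more tool, called after "Emit:" as a command line: name --argument value ..., lists and objects as JSON in quotes. move_arm: Moves the arm, as the interface text tells. Its arguments: {"type":"object","properties":{"moves":{"type":"array","items":{"type":"object","properties":{"turn":{"type":"array","items":{"type":"number"}},"translation":{"type":"array","items":{"type":"number"}},"hand":{"type":"number"}}}},"grip_force":{"type":"number"}},"required":["moves"]}

```bash
mkdir -p pics; python3 - <<'E'
from rig import sense,capture
import cv2
s=sense();print({k:(v if not hasattr(v,'round') else v) for k,v in s.items()})
for n in("scene","top"):
    c=capture(n);cv2.imwrite(f"pics/{n}0.png",c["image"]);print(n,c["vertical_fov"],c["cx"],c["cy"],c["R"],c["t"])
E
```

```text
{'time_s': 0.0, 'joints': array([ 9.27633538e-01,  3.13468797e-01,  1.49849327e+00, -3.86467470e-06,
        1.33099672e+00, -2.23409253e-01]), 'dq': array([ 3.08957915e-04,  1.86499427e-05,  1.63284205e-05, -2.97037671e-04,
       -2.47956330e-04,  1.68797448e-03]), 'tau': array([-2.41716014e-03, -4.12272227e+01, -2.59735876e+01, -3.80715319e-04,
        4.29184962e-03,  7.31015717e-06]), 'eef_pos': array([213.81761991, 479.21053303, 249.70429552]), 'ee_rot': array([-2.85086032e-04,  2.08338875e-01,  9.78056464e-01, -6.20733306e-04]), 'force': array([-0.17488759,  0.33174307, -0.57143567]), 'wrist_torque': array([-0.01440668, -0.0114025 , -0.06808093]), 'grip_force': 0.0, 'grip_width': 1.001148665059883}
scene 49.35501519486802 319.5702650988768 247.06943549585594 [[-0.84959333  0.52731993  0.01117404]
 [ 0.33007807  0.54809184 -0.76853354]
 [-0.41138745 -0.64925267 -0.63971192]] [ 459.4042863  -133.79054637 1116.46135201]
top 55.57871389223361 322.1433891103754 240.93549650039375 [[ 0.12831279 -0.99171741  0.00569243]
 [-0.96601468 -0.12628186 -0.22554054]
 [ 0.22439133  0.02344076 -0.97421715]] [-50.35611029 528.05522596 800.31343496]
```

View pics/top0.png

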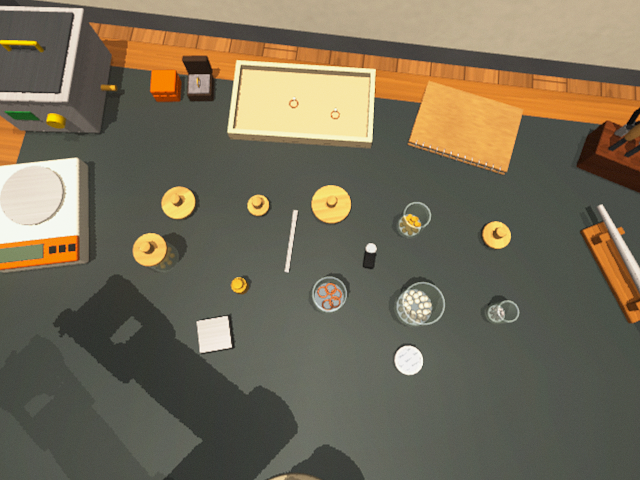

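View pics/scene0.png

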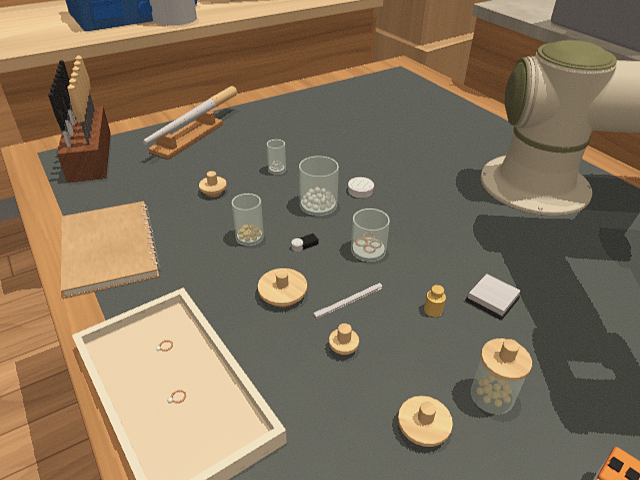

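The top view shows stoppers near (179,203), (258,205), (331,204) and (497,235). The jars are copper (330,294), pearls (420,303), brass (414,218) and steel (503,312). The closed jar is at (150,250) and the weight at (239,285).

```bash
cat > h.py <<'E'
import numpy as np, cv2
from rig import sense,capture,finish_job
def f(c): return 240/np.tan(np.radians(c["vertical_fov"]/2))
def cloud(c):
    v,u=np.mgrid[:480,:640]; z=c["z_map"]
    P=np.stack([(u-c["cx"])/f(c)*z,(v-c["cy"])/f(c)*z,z],-1)
    return (P-c["t"])@c["R"]
def onplane(c,u,v,h):
    d=np.array([(u-c["cx"])/f(c),(v-c["cy"])/f(c),1])@c["R"]; o=-c["t"]@c["R"]
    return (o+d*(h-o[2])/d[2])[:2]
def proj(c,X):
    p=np.asarray(X)@c["R"].T+c["t"]; return p[...,:2]/p[...,2:]*f(c)+[c["cx"],c["cy"]]
E
python3 - <<'E'
from h import *
c=capture("top");W=cloud(c);s=capture("scene");S=cloud(s)
def circ(P):
    (x,y),r=cv2.minEnclosingCircle(P.astype(np.float32)); return np.round([x,y,2*r],1)
for n,(u,v) in dict(sA=(179,203),sB=(258,205),sC=(331,204),sD=(497,235),closed=(150,250),weight=(239,285)).items():
    p=onplane(c,u,v,100 if n=="closed" else 25)
    for nm,Q in(("top",W),("scene",S)):
        q=Q.reshape(-1,3);q=q[(np.hypot(*(q[:,:2]-p).T)<60)&(q[:,2]>5)]
        zt=np.percentile(q[:,2],99)
        k=q[q[:,2]>zt-4]; hd=q[abs(q[:,2]-zt+24)<4]
        print(n,nm,"top z",zt.round(1),"knob",circ(k),"median",np.median(k[:,:2],0).round(1),"head",circ(hd) if len(hd) else "", len(k),len(hd))
for n,(u,v) in dict(j64=(330,294),j76=(420,303),j52=(414,218),j40=(503,312)).items():
    p=onplane(c,u,v,40)
    for nm,Q in(("top",W),("scene",S)):
        q=Q.reshape(-1,3);q=q[(np.hypot(*(q[:,:2]-p).T)<60)&(q[:,2]>4)]
        print(n,nm,p.round(),len(q), np.percentile(q[:,2],[5,50,99]).round() if len(q) else "", circ(q[:,:2]) if len(q) else "")
I=cv2.resize(c["image"][170:350,290:550],None,fx=3,fy=3,interpolation=cv2.INTER_CUBIC);cv2.imwrite("pics/t1.png",I)
I=cv2.resize(s["image"][125:275,215:405],None,fx=4,fy=4,interpolation=cv2.INTER_CUBIC);cv2.imwrite("pics/s1.png",I)
E
```

```text
Traceback (most recent call last):
cv2.error: OpenCV(4.12.0) /io/opencv/modules/imgproc/src/shapedescr.cpp:201: error: (-215:Assertion failed) count >= 0 && (depth == CV_32F || depth == CV_32S) in function 'minEnclosingCircle'
```

```bash
python3 - <<'E'
from h import *
c=capture("top");W=cloud(c);s=capture("scene");S=cloud(s)
def circ(P):
    (x,y),r=cv2.minEnclosingCircle(np.ascontiguousarray(P[:,:2],np.float32)); return np.round([x,y,2*r],1)
for n,(u,v) in dict(sA=(179,203),sB=(258,205),sC=(331,204),sD=(497,235),closed=(150,250),weight=(239,285)).items():
    p=onplane(c,u,v,100 if n=="closed" else 25)
    for nm,Q in(("top",W),("scene",S)):
        q=Q.reshape(-1,3);q=q[(np.hypot(*(q[:,:2]-p).T)<60)&(q[:,2]>5)]
        zt=np.percentile(q[:,2],99)
        k=q[q[:,2]>zt-4]; hd=q[abs(q[:,2]-zt+24)<4]
        print(n,nm,"top z",zt.round(1),"knob",circ(k),"median",np.median(k[:,:2],0).round(1),"head",circ(hd) if len(hd) else "", len(k),len(hd))
for n,(u,v) in dict(j64=(330,294),j76=(420,303),j52=(414,218),j40=(503,312)).items():
    p=onplane(c,u,v,40)
    for nm,Q in(("top",W),("scene",S)):
        q=Q.reshape(-1,3);q=q[(np.hypot(*(q[:,:2]-p).T)<60)&(q[:,2]>4)]
        print(n,nm,p.round(),len(q), np.percentile(q[:,2],[5,50,99]).round() if len(q) else "", circ(q[:,:2]) if len(q) else "")
I=cv2.resize(c["image"][170:350,290:550],None,fx=3,fy=3,interpolation=cv2.INTER_CUBIC);cv2.imwrite("pics/t1.png",I)
I=cv2.resize(s["image"][125:275,215:405],None,fx=4,fy=4,interpolation=cv2.INTER_CUBIC);cv2.imwrite("pics/s1.png",I)
E
```

```text
sA top top z 48.5 knob [581.7 316.1  20. ] median [581.  316.7] head [581.8 316.2  68.6] 72 700
sA scene top z 47.0 knob [583.1 317.4  20.8] median [583.5 318.9] head [582.4 318.5  69.1] 185 1739
sB top top z 49.0 knob [597.4 156.5  19.7] median [596.6 156.7] head [597.4 156.5  43.8] 67 215
sB scene top z 47.4 knob [599.1 157.9  20.7] median [599.4 159. ] head [598.3 158.4  44.8] 122 405
sC top top z 47.7 knob [618.9  11.   20.2] median [618.9  11.1] head [618.6  10.3  80.3] 75 1043
sC scene top z 46.7 knob [619.3  13.5  21.4] median [621.1  14.9] head [620.6  12.4  81.2] 97 1211
sD top top z 48.5 knob [ 597.6 -322.6   20.2] median [ 597.4 -322.4] head [ 598.4 -322.4   56.4] 76 460
sD scene top z 47.0 knob [ 599.7 -320.5   20. ] median [ 600.3 -318.4] head [ 599.4 -320.5   59.1] 50 276
closed top top z 109.3 knob [469.3 328.2  19.6] median [469.6 327.9] head [470.2 328.3  62.7] 90 707
closed scene top z 107.5 knob [470.8 330.1  21.3] median [472.1 330.2] head [470.6 331.1  64.3] 181 1253
weight top top z 50.5 knob [431.8 166.   18.9] median [431.3 165.8] head [428.9 161.1  26.9] 64 17
weight scene top z 48.4 knob [433.5 167.6  19.8] median [433.9 168. ] head [434.6 168.1  30. ] 96 73
j64 top [435.  -9.] 1098 [ 4. 15. 73.] [434.9 -10.  118.4]
j64 scene [435.  -9.] 1695 [10. 46. 71.] [434.8  -6.1  68. ]
j76 top [ 440. -179.] 1808 [ 6. 28. 93.] [ 440.2 -179.2  119. ]
j76 scene [ 440. -179.] 2083 [11. 61. 91.] [ 438.8 -173.3   81.8]
j52 top [ 604. -154.] 991 [ 4. 39. 83.] [ 602.9 -153.9  118.4]
j52 scene [ 604. -154.] 1363 [10. 55. 81.] [ 601.5 -150.1   55. ]
j40 top [ 443. -335.] 795 [ 4. 31. 68.] [ 443.  -335.1  119. ]
j40 scene [ 443. -335.] 587 [ 8. 43. 66.] [ 445.4 -331.2   45.5]
```

View pics/t1.png

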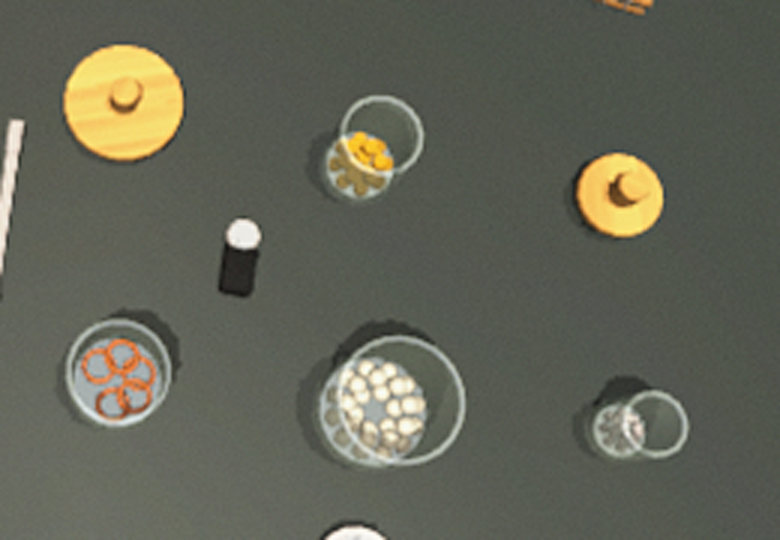

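View pics/s1.png

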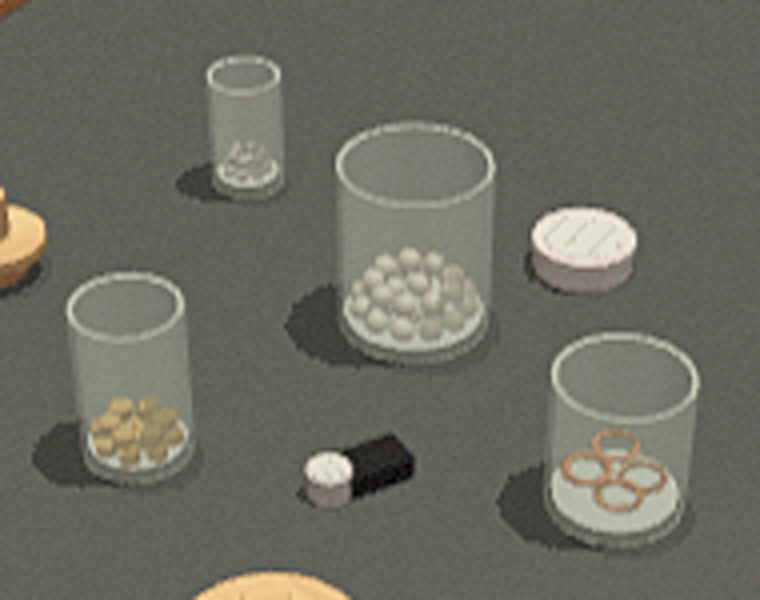

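Both crops show glass rims cleanly. In the top crop, jar_64's rim is at (118,372), jar_76's at (402,400), jar_52's at (381,135) and jar_40's at (654,424). All the jars are upright and the loose objects are well apart. The depth data sees the glass, so I'll fit the rims.

```bash
cat >> h.py <<'E'
from scipy.optimize import least_squares
def fit(P,c0,r):
    g=lambda x:np.hypot(P[:,0]-x[0],P[:,1]-x[1])-r
    return least_squares(g,c0,loss="soft_l1").x
JARS=dict(j40=(443,-335,40,65),j52=(604,-152,52,80),j64=(435,-8,64,70),j76=(440,-177,76,90))
def rims(c,dz):
    W=cloud(c).reshape(-1,3);o={}
    for n,(x,y,d,h) in JARS.items():
        q=W[(np.hypot(W[:,0]-x,W[:,1]-y)<d/2+12)&(abs(W[:,2]-h-dz)<2.5)]
        o[n]=(fit(q,(x,y),d/2-1.5).round(1),len(q))
    return o
E
python3 - <<'E'
from h import *
for n,dz in(("top",2),("scene",.7)): 
    c=capture(n)
    print(n,rims(c,dz))
    W=cloud(c).reshape(-1,3); b=W[(abs(W[:,2])<8)&(abs(W[:,0]-450)<120)&(abs(W[:,1]+50)<250)]
    A=np.c_[b[:,:2],np.ones(len(b))];print("plane",np.linalg.lstsq(A,b[:,2],rcond=None)[0])
E
```

```text
top {'j40': (array([ 444.1, -333.8]), 108), 'j52': (array([ 599.1, -151.7]), 119), 'j64': (array([433.2,  -7.7]), 136), 'j76': (array([ 435.9, -174.4]), 181)}
plane [ 2.59317544e-05 -4.38543741e-04  1.54785687e+00]
scene {'j40': (array([ 445.7, -331.8]), 49), 'j52': (array([ 600.8, -150. ]), 121), 'j64': (array([434.7,  -5.9]), 151), 'j76': (array([ 437.7, -173. ]), 138)}
plane [-4.11451487e-05  9.97867459e-05  6.54807949e-01]
```

Emit:
move_arm --moves '[{"turn": [0,0,-0.11],"translation": [0,0,0],"hand": 0.55},{"turn": [0,0,-0.11],"translation": [0,0,0],"hand": 0.55},{"turn": [0,0,-0.11],"translation": [0,0,0],"hand": 0.55},{"turn": [0,0,-0.09],"translation": [0,0,0],"hand": 0.55},{"turn": [0,0,0],"translation": [0,0,0],"hand": 0.55}]' --grip_force 30

```text
time_s: 0.82
eef_pos: [214.0, 479.4, 250.3]
ee_rot: [0.0, -0.002, 1.0, 0.0]
force: [-0.3, -0.3, -0.7]
grip_width: 0.547
grip_force: 0.0
```

Emit:
move_arm --moves '[{"turn": [0,0,0.004],"translation": [-31,-13.5,0],"hand": 0.55},{"turn": [0,0,0],"translation": [-31,-13.5,0],"hand": 0.55},{"turn": [0,0,0],"translation": [-31,-13.5,0],"hand": 0.55},{"turn": [0,0,0],"translation": [-31,-13.5,0],"hand": 0.55},{"turn": [0,0,0],"translation": [-31,-13.5,0],"hand": 0.55},{"turn": [0,0,0],"translation": [-31,-13.5,0],"hand": 0.55},{"turn": [0,0,0],"translation": [-31,-13.5,0],"hand": 0.55},{"turn": [0,0,0],"translation": [-31,-13.5,0],"hand": 0.55},{"turn": [0,0,0],"translation": [-31,-13.5,0],"hand": 0.55},{"turn": [0,0,0],"translation": [-31,-13.5,0],"hand": 0.55}]'

```text
time_s: 1.65
eef_pos: [525.0, 342.4, 250.2]
ee_rot: [-0.0, 0.004, 1.0, -0.0]
force: [1.0, 0.7, -0.1]
grip_width: 0.553
grip_force: 0.0
```

Emit:
move_arm --moves '[{"turn": [0,0,0],"translation": [-29,-14,10],"hand": 0.55},{"turn": [0,0,0],"translation": [-29,-13,20],"hand": 0.55},{"turn": [0,0,0],"translation": [0,0,30],"hand": 0.55},{"turn": [0,0,0],"translation": [0,0,30],"hand": 0.55},{"turn": [0,0,0],"translation": [0,0,30],"hand": 0.55},{"turn": [0,0,0],"translation": [0,0,20],"hand": 0.55},{"turn": [0,0,0],"translation": [0,0,10],"hand": 0.55},{"turn": [0,0,0],"translation": [0,0,0],"hand": 0.55},{"turn": [0,0,0],"translation": [0,0,0],"hand": 0.55}]'

```text
time_s: 2.4
eef_pos: [581.8, 316.3, 101.1]
ee_rot: [0.0, 0.002, 1.0, 0.0]
force: [-0.1, 0.7, 0.2]
grip_width: 0.547
grip_force: 0.0
```

Emit:
move_arm --moves '[{"turn": [0,0,0],"translation": [-0.5,0.9,20],"hand": 0.55},{"turn": [0,0,0],"translation": [0,0,20],"hand": 0.55},{"turn": [0,0,0],"translation": [0,0,12],"hand": 0.55},{"turn": [0,0,0],"translation": [0,0,6],"hand": 0.55},{"turn": [0,0,0],"translation": [0,0,0],"hand": 0.55},{"turn": [0,0,0],"translation": [0,0,0],"hand": 0.3},{"turn": [0,0,0],"translation": [0,0,0],"hand": 0.2},{"turn": [0,0,0],"translation": [0,0,0],"hand": 0.15},{"turn": [0,0,0],"translation": [0,0,0],"hand": 0.1},{"turn": [0,0,0],"translation": [0,0,0],"hand": 0.1}]'

```text
time_s: 3.23
eef_pos: [582.6, 317.3, 43.8]
ee_rot: [0.001, 0.002, 1.0, 0.0]
force: [-1.1, -0.4, 6.2]
grip_width: 0.222
grip_force: 29.5
```

Emit:
move_arm --moves '[{"turn": [0,0,0],"translation": [0,0,0],"hand": 0.1},{"turn": [0,0,0],"translation": [0,0,0],"hand": 0.1},{"turn": [0,0,0],"translation": [0,0,0],"hand": 0.1}]'

```text
time_s: 3.48
eef_pos: [582.6, 317.3, 43.8]
ee_rot: [0.001, 0.002, 1.0, 0.0]
force: [-0.8, 1.2, 6.0]
grip_width: 0.217
grip_force: 29.5
```

```bash
cat >> h.py <<'E'
def head(c,x,y,d,ztop,dz,h=24,off=(0,0)):
    "head centre of a stopper whose knob top is at ztop"
    W=cloud(c).reshape(-1,3); r=np.hypot(W[:,0]-x,W[:,1]-y)
    q=W[(r<d/2+8)&(abs(W[:,2]-(ztop-28)-dz)<3.2)&(r>d/2-7)]
    return fit(q,(x,y),d/2).round(1),len(q)
E
python3 - <<'E'
from h import *
s=sense();e=s["eef_pos"];print(e,s["ee_rot"],s["grip_width"],s["grip_force"])
for n,dz,b in(("top",1.6,-1),("scene",.7,1)):
    c=capture(n);print(n,head(c,e[0]+b,e[1]+b,68,46,dz))
    I=c["image"]
    if n=="scene": cv2.imwrite("pics/s2.png",cv2.resize(I[280:480,320:580],None,fx=3,fy=3,interpolation=cv2.INTER_CUBIC))
E
```

```text
[582.63257106 317.29254573  43.81786372] [1.21015507e-03 1.88185658e-03 9.99997424e-01 3.82818680e-04] 0.2167128793190815 29.474445283412933
top (array([583.6, 317. ]), 81)
scene (array([580.9, 316.6]), 334)
```

View pics/s2.png

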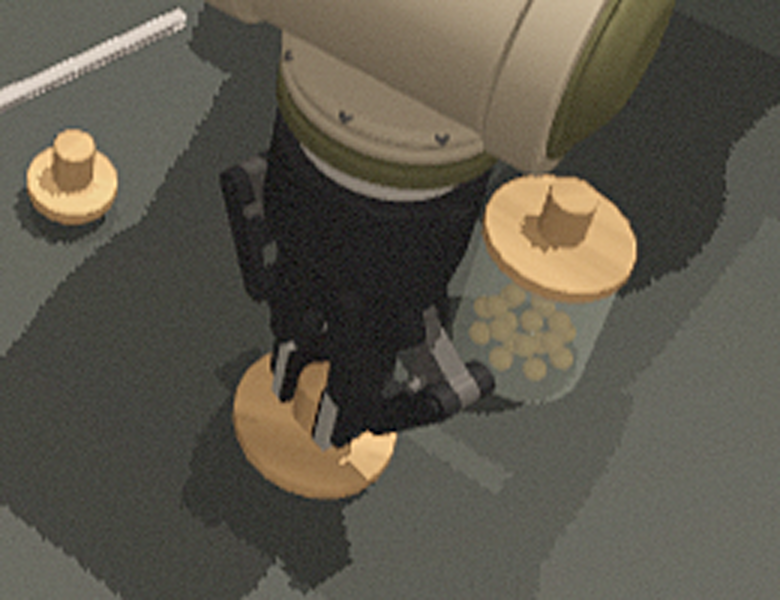

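The scene crop shows the pads closed around the knob of stopper_64, near (310,390). The closed jar is untouched.

Emit:
move_arm --moves '[{"turn": [0,0,-0.004],"translation": [0,0,-10],"hand": 0.1},{"turn": [0,0,0],"translation": [0,0,-25],"hand": 0.1},{"turn": [0,0,0],"translation": [0,0,-30],"hand": 0.1},{"turn": [0,0,0],"translation": [0,0,-30],"hand": 0.1},{"turn": [0,0,0],"translation": [0,0,-30],"hand": 0.1},{"turn": [0,0,0],"translation": [8,-18,-15],"hand": 0.1},{"turn": [0,0,0],"translation": [14,-30,0],"hand": 0.1},{"turn": [0,0,0],"translation": [14,-30,0],"hand": 0.1},{"turn": [0,0,0],"translation": [14,-30,0],"hand": 0.1},{"turn": [0,0,0],"translation": [14,-30,0],"hand": 0.1}]'

```text
time_s: 4.42
eef_pos: [516.9, 177.8, 182.9]
ee_rot: [0.0, -0.0, 1.0, 0.0]
force: [0.2, -1.0, -0.2]
grip_width: 0.22
grip_force: 29.6
```

Emit:
move_arm --moves '[{"turn": [0,0,0],"translation": [14,-30,0],"hand": 0.1},{"turn": [0,0,0],"translation": [14,-30,0],"hand": 0.1},{"turn": [0,0,0],"translation": [14,-30,0],"hand": 0.1},{"turn": [0,0,0],"translation": [14,-30,0],"hand": 0.1},{"turn": [0,0,0],"translation": [14,-30,0],"hand": 0.1},{"turn": [0,0,0],"translation": [11,-24,0],"hand": 0.1},{"turn": [0,0,0],"translation": [4,-12,20],"hand": 0.1},{"turn": [0,0,0],"translation": [0,0,15],"hand": 0.1},{"turn": [0,0,0],"translation": [0,0,0],"hand": 0.1},{"turn": [0,0,0],"translation": [0,0,0],"hand": 0.1}]'

```text
time_s: 5.25
eef_pos: [432.9, -6.9, 147.7]
ee_rot: [-0.0, -0.0, 1.0, 0.0]
force: [0.3, -0.0, -0.3]
grip_width: 0.219
grip_force: 29.5
```

```bash
cat > m.py <<'E'
from h import *
import sys
def look(d,zb,crop=None,pic=None):
    "zb: TCP height minus stopper underside"
    s=sense();e=s["eef_pos"];print(e.round(1),s["ee_rot"].round(4),s["grip_width"].round(3),s["grip_force"].round(1),s["force"].round(1))
    zt=e[2]-zb+46
    for n,dz,b in(("top",1.6,-1),("scene",.7,1)):
        c=capture(n);print(n,"head",head(c,e[0]+b,e[1]+b,d,zt,dz),{k:(v[0].tolist(),v[1]) for k,v in rims(c,dz).items()})
        if n=="scene" and pic:
            u,v=proj(c,[e[0],e[1],e[2]-30]).astype(int)
            u=min(max(u,100),540);v=min(max(v,75),405)
            cv2.imwrite(pic,cv2.resize(c["image"][v-75:v+75,u-100:u+100],None,fx=4,fy=4,interpolation=cv2.INTER_CUBIC))
E
python3 -c "
from m import *
look(68,43.8,pic='pics/s3.png')"
```

```text
Traceback (most recent call last):
  File "m.py", line 5, in look
    s=sense();e=s["eef_pos"];print(e.round(1),s["ee_rot"].round(4),s["grip_width"].round(3),s["grip_force"].round(1),s["force"].round(1))
                                                                   ^^^^^^^^^^^^^^^^^^^^^
AttributeError: 'float' object has no attribute 'round'
```

```bash
sed -i 's/s\["grip_width"\].round(3),s\["grip_force"\].round(1)/s["grip_width"],s["grip_force"]/' m.py; sed -i 's/    return fit(q,(x,y),d\/2).round(1),len(q)/    return fit(q,(x,y),d\/2).round(1) if len(q)>9 else None,len(q)/; s/o\[n\]=(fit(q,(x,y),d\/2-1.5).round(1),len(q))/o[n]=(fit(q,(x,y),d\/2-1.5).round(1) if len(q)>9 else np.zeros(2),len(q))/' h.py
python3 -c "
from m import *
look(68,43.8,pic='pics/s3.png')"
```

```text
[432.9  -6.9 147.7] [-3.e-04 -1.e-04  1.e+00  1.e-04] 0.2188596245137108 29.54201728105545 [ 0.3 -0.  -0.3]
top head (None, 8) {'j40': ([444.2, -333.5], 111), 'j52': ([599.1, -151.9], 115), 'j64': ([0.0, 0.0], 0), 'j76': ([435.8, -174.5], 185)}
scene head (array([432.7,  -7.7]), 169) {'j40': ([445.8, -332.5], 48), 'j52': ([600.9, -150.3], 108), 'j64': ([434.5, -6.1], 142), 'j76': ([437.7, -173.0], 139)}
```

View pics/s3.png

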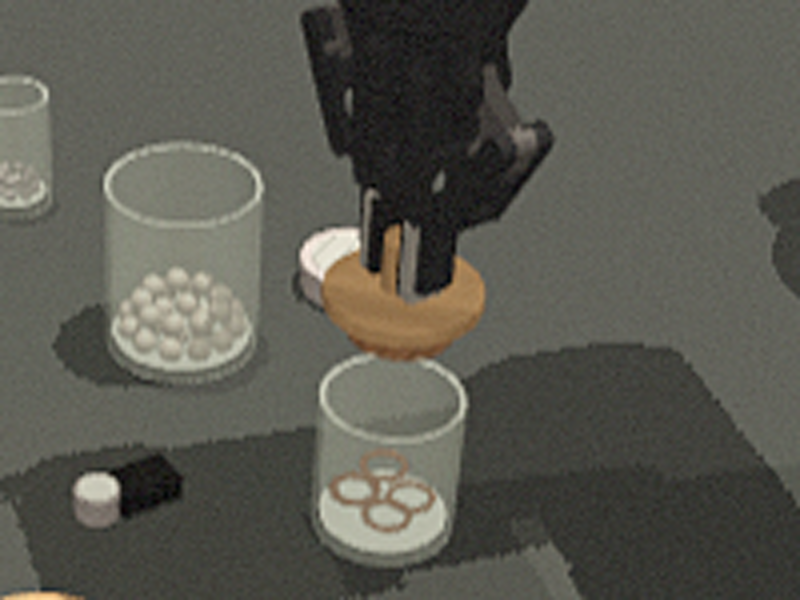

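The crop shows stopper_64 held level over jar_64, whose rim is at about (392,395). I'll correct x by +1.6 mm and lower it.

Emit:
move_arm --moves '[{"turn": [0,0,0],"translation": [-1.6,0.1,15],"hand": 0.1},{"turn": [0,0,0],"translation": [0,0,12],"hand": 0.1},{"turn": [0,0,0],"translation": [0,0,5],"hand": 0.1},{"turn": [0,0,0],"translation": [0,0,3],"hand": 0.1},{"turn": [0,0,0],"translation": [0,0,3],"hand": 0.1},{"turn": [0,0,0],"translation": [0,0,2],"hand": 0.1},{"turn": [0,0,0],"translation": [0,0,2],"hand": 0.1},{"turn": [0,0,0],"translation": [0,0,0],"hand": 0.1}]'

```text
time_s: 6.02
eef_pos: [434.6, -6.9, 105.3]
ee_rot: [0.0, -0.0, 1.0, -0.0]
force: [0.1, -0.3, -1.0]
grip_width: 0.222
grip_force: 29.5
```

Emit:
move_arm --moves '[{"turn": [0,0,0],"translation": [0,0,1.5],"hand": 0.1},{"turn": [0,0,0],"translation": [0,0,1.5],"hand": 0.1},{"turn": [0,0,0],"translation": [0,0,1],"hand": 0.1},{"turn": [0,0,0],"translation": [0,0,1],"hand": 0.1},{"turn": [0,0,0],"translation": [0,0,0],"hand": 0.1},{"turn": [0,0,0],"translation": [0,0,0],"hand": 0.1}]'

```text
time_s: 6.52
eef_pos: [434.6, -6.9, 100.3]
ee_rot: [-0.0, -0.0, 1.0, -0.0]
force: [-1.0, 0.4, -1.4]
grip_width: 0.217
grip_force: 29.5
```

```bash
python3 -c "
from m import *
look(68,43.8,pic='pics/s4.png')"
```

```text
[434.6  -6.9 100.3] [-0.e+00 -1.e-04  1.e+00 -0.e+00] 0.21653139776407837 29.54165428876877 [-1.   0.4 -1.4]
top head (None, 0) {'j40': ([444.2, -333.6], 108), 'j52': ([599.1, -151.8], 126), 'j64': ([0.0, 0.0], 0), 'j76': ([435.8, -174.4], 198)}
scene head (array([434.1,  -7.7]), 192) {'j40': ([445.9, -331.6], 56), 'j52': ([600.9, -150.1], 122), 'j64': ([436.2, -5.0], 53), 'j76': ([437.4, -172.9], 146)}
```

View pics/s4.png

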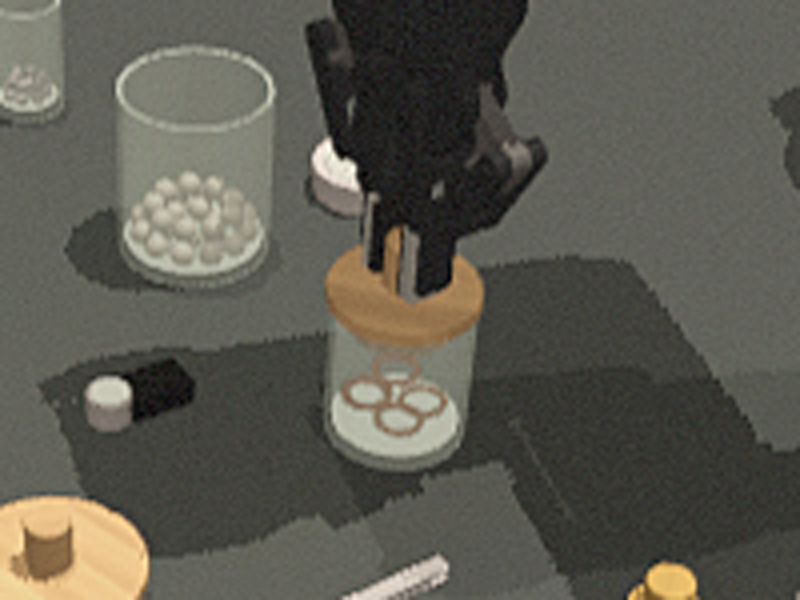

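The crop shows the stopper inside jar_64's mouth with its head just above the rim. It needs a last half millimetre, then a release.

Emit:
move_arm --moves '[{"turn": [0,0,0],"translation": [0,0,0.5],"hand": 0.1},{"turn": [0,0,0],"translation": [0,0,0.4],"hand": 0.1},{"turn": [0,0,0],"translation": [0,0,0],"hand": 0.1}]'

```text
time_s: 6.87
eef_pos: [434.7, -6.9, 99.7]
ee_rot: [0.0, -0.0, 1.0, -0.0]
force: [-1.5, 0.6, 4.1]
grip_width: 0.22
grip_force: 30.1
```

Emit:
move_arm --moves '[{"turn": [0,0,0],"translation": [0,0,0],"hand": 0.24},{"turn": [0,0,0],"translation": [0,0,0],"hand": 0.3},{"turn": [0,0,0],"translation": [0,0,0],"hand": 0.4},{"turn": [0,0,0],"translation": [0,0,0],"hand": 0.5},{"turn": [0,0,0],"translation": [0,0,-5],"hand": 0.55},{"turn": [0,0,0],"translation": [0,0,-20],"hand": 0.55},{"turn": [0,0,0],"translation": [0,0,-30],"hand": 0.55},{"turn": [0,0,0],"translation": [0,0,-30],"hand": 0.55}]'

```text
time_s: 7.53
eef_pos: [434.1, -6.8, 185.5]
ee_rot: [-0.001, -0.0, 1.0, 0.0]
force: [-0.2, -0.8, 0.3]
grip_width: 0.551
grip_force: 0.0
```

Emit:
move_arm --moves '[{"turn": [0,0,0],"translation": [-30,3,0],"hand": 0.55},{"turn": [0,0,0],"translation": [-31,3,0],"hand": 0.55},{"turn": [0,0,0],"translation": [-31,3,0],"hand": 0.55},{"turn": [0,0,0],"translation": [-31,3,0],"hand": 0.55},{"turn": [0,0,0],"translation": [-31,3,10],"hand": 0.55},{"turn": [0,0,0],"translation": [-31,3.2,20],"hand": 0.55},{"turn": [0,0,0],"translation": [0,0,30],"hand": 0.55},{"turn": [0,0,0],"translation": [0,0,25],"hand": 0.55},{"turn": [0,0,0],"translation": [0,0,0],"hand": 0.55},{"turn": [0,0,0],"translation": [0,0,0],"hand": 0.55}]'

```text
time_s: 8.37
eef_pos: [619.2, 11.4, 99.2]
ee_rot: [-0.001, -0.0, 1.0, 0.0]
force: [0.2, -0.1, 0.9]
grip_width: 0.549
grip_force: 0.0
```

Emit:
move_arm --moves '[{"turn": [0,0,0],"translation": [-0.4,0,20],"hand": 0.55},{"turn": [0,0,0],"translation": [0,0,20],"hand": 0.55},{"turn": [0,0,0],"translation": [0,0,10],"hand": 0.55},{"turn": [0,0,0],"translation": [0,0,4],"hand": 0.55},{"turn": [0,0,0],"translation": [0,0,0],"hand": 0.55},{"turn": [0,0,0],"translation": [0,0,0],"hand": 0.3},{"turn": [0,0,0],"translation": [0,0,0],"hand": 0.2},{"turn": [0,0,0],"translation": [0,0,0],"hand": 0.15},{"turn": [0,0,0],"translation": [0,0,0],"hand": 0.1},{"turn": [0,0,0],"translation": [0,0,0],"hand": 0.1}]'

```text
time_s: 9.2
eef_pos: [620.7, 11.2, 46.9]
ee_rot: [0.001, -0.0, 1.0, -0.0]
force: [-1.4, -0.8, 7.5]
grip_width: 0.22
grip_force: 29.2
```

Emit:
move_arm --moves '[{"turn": [0,0,0],"translation": [0,0,0],"hand": 0.1},{"turn": [0,0,0],"translation": [0,0,0],"hand": 0.1}]'

```text
time_s: 9.37
eef_pos: [620.7, 11.3, 47.0]
ee_rot: [0.001, -0.0, 1.0, -0.0]
force: [-1.5, -0.7, 6.3]
grip_width: 0.223
grip_force: 29.2
```

Emit:
move_arm --moves '[{"turn": [0,0,0],"translation": [0,0,-10],"hand": 0.1},{"turn": [0,0,0],"translation": [0,0,-25],"hand": 0.1},{"turn": [0,0,0],"translation": [0,0,-30],"hand": 0.1},{"turn": [0,0,0],"translation": [0,0,-30],"hand": 0.1},{"turn": [0,0,0],"translation": [0,0,-30],"hand": 0.1},{"turn": [0,0,0],"translation": [10,-10,-20],"hand": 0.1},{"turn": [0,0,0],"translation": [22,-22,0],"hand": 0.1},{"turn": [0,0,0],"translation": [24,-24,0],"hand": 0.1},{"turn": [0,0,0],"translation": [24,-24,0],"hand": 0.1},{"turn": [0,0,0],"translation": [24,-24,0],"hand": 0.1}]'

```text
time_s: 10.2
eef_pos: [514.7, -93.3, 191.2]
ee_rot: [0.0, -0.0, 1.0, -0.0]
force: [-0.4, -1.7, -0.4]
grip_width: 0.217
grip_force: 29.4
```

Emit:
move_arm --moves '[{"turn": [0,0,0],"translation": [24,-24,0],"hand": 0.1},{"turn": [0,0,0],"translation": [24,-24,0],"hand": 0.1},{"turn": [0,0,0],"translation": [20,-21,0],"hand": 0.1},{"turn": [0,0,0],"translation": [10,-12,10],"hand": 0.1},{"turn": [0,0,0],"translation": [0,0,15],"hand": 0.1},{"turn": [0,0,0],"translation": [0,0,0],"hand": 0.1},{"turn": [0,0,0],"translation": [0,0,0],"hand": 0.1}]'

```text
time_s: 10.78
eef_pos: [438.0, -173.6, 165.9]
ee_rot: [-0.0, 0.0, 1.0, 0.0]
force: [0.7, -0.8, 0.4]
grip_width: 0.221
grip_force: 29.4
```

```bash
python3 -c "
from m import *
look(80,47,pic='pics/s5.png')"
```

```text
[ 438.  -173.6  165.9] [-1.e-04  0.e+00  1.e+00  2.e-04] 0.22129936985294318 29.396679997444153 [ 0.7 -0.8  0.4]
top head (None, 0) {'j40': ([0.0, 0.0], 0), 'j52': ([598.9, -151.8], 128), 'j64': ([0.0, 0.0], 5), 'j76': ([0.0, 0.0], 0)}
scene head (array([ 437.3, -173.9]), 157) {'j40': ([445.9, -331.6], 52), 'j52': ([600.7, -150.4], 117), 'j64': ([436.7, -5.2], 67), 'j76': ([437.5, -172.8], 124)}
```

View pics/s5.png

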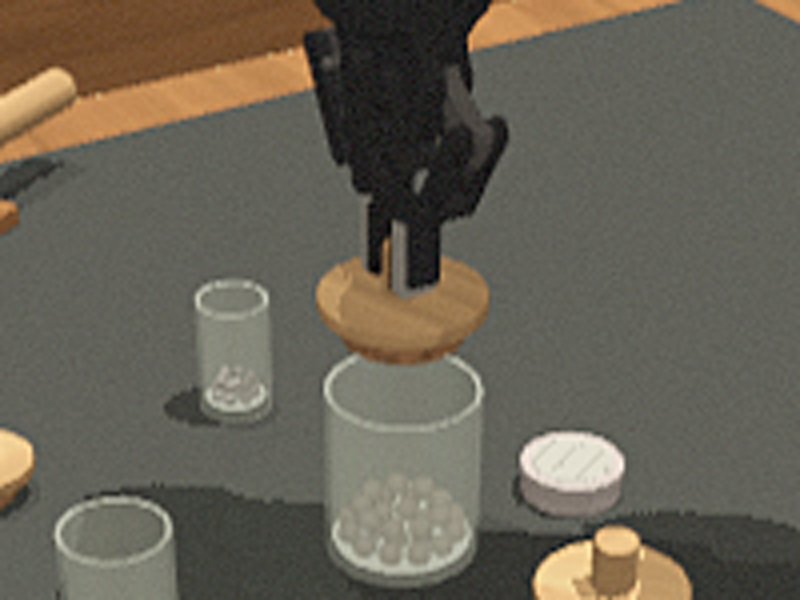

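The crop shows stopper_76 level, its head centred at u≈403 over the jar rim centre at u≈404. jar_64 is visibly closed at the lower right.

Emit:
move_arm --moves '[{"turn": [0,0,0],"translation": [0,0,12],"hand": 0.1},{"turn": [0,0,0],"translation": [0,0,10],"hand": 0.1},{"turn": [0,0,0],"translation": [0,0,4],"hand": 0.1},{"turn": [0,0,0],"translation": [0,0,3],"hand": 0.1},{"turn": [0,0,0],"translation": [0,0,3],"hand": 0.1},{"turn": [0,0,0],"translation": [0,0,3],"hand": 0.1},{"turn": [0,0,0],"translation": [0,0,2],"hand": 0.1},{"turn": [0,0,0],"translation": [0,0,2],"hand": 0.1},{"turn": [0,0,0],"translation": [0,0,1],"hand": 0.1},{"turn": [0,0,0],"translation": [0,0,0],"hand": 0.1}]'

```text
time_s: 11.72
eef_pos: [438.0, -173.7, 125.3]
ee_rot: [-0.0, -0.0, 1.0, 0.0]
force: [0.2, -0.8, -0.1]
grip_width: 0.215
grip_force: 29.4
```

Emit:
move_arm --moves '[{"turn": [0,0,0],"translation": [0,0,1],"hand": 0.1},{"turn": [0,0,0],"translation": [0,0,1],"hand": 0.1},{"turn": [0,0,0],"translation": [0,0,0.4],"hand": 0.1},{"turn": [0,0,0],"translation": [0,0,0],"hand": 0.1},{"turn": [0,0,0],"translation": [0,0,0],"hand": 0.1}]'

```text
time_s: 12.13
eef_pos: [438.0, -173.7, 123.0]
ee_rot: [0.0, -0.0, 1.0, -0.0]
force: [-0.3, 0.3, -0.4]
grip_width: 0.22
grip_force: 29.5
```

Emit:
move_arm --moves '[{"turn": [0,0,0],"translation": [0,0,0.5],"hand": 0.1},{"turn": [0,0,0],"translation": [0,0,0],"hand": 0.1},{"turn": [0,0,0],"translation": [0,0,0],"hand": 0.1}]'

```text
time_s: 12.38
eef_pos: [438.1, -173.7, 122.9]
ee_rot: [0.0, -0.0, 1.0, -0.0]
force: [-2.0, 1.4, 5.7]
grip_width: 0.216
grip_force: 29.9
```

Emit:
move_arm --moves '[{"turn": [0,0,0],"translation": [0,0,0],"hand": 0.24},{"turn": [0,0,0],"translation": [0,0,0],"hand": 0.3},{"turn": [0,0,0],"translation": [0,0,0],"hand": 0.4},{"turn": [0,0,0],"translation": [0,0,0],"hand": 0.5},{"turn": [0,0,0],"translation": [0,0,-5],"hand": 0.55},{"turn": [0,0,0],"translation": [0,0,-20],"hand": 0.55},{"turn": [0,0,0],"translation": [0,0,-30],"hand": 0.55},{"turn": [0,0,0],"translation": [-12,-11,-15],"hand": 0.55},{"turn": [0,0,0],"translation": [-23,-22,0],"hand": 0.55},{"turn": [0,0,0],"translation": [-25,-23,0],"hand": 0.55}]'

```text
time_s: 13.22
eef_pos: [499.0, -230.2, 194.4]
ee_rot: [0.001, -0.0, 1.0, -0.001]
force: [0.5, 0.3, 0.7]
grip_width: 0.551
grip_force: 0.0
```

Emit:
move_arm --moves '[{"turn": [0,0,0],"translation": [-25,-23,0],"hand": 0.55},{"turn": [0,0,0],"translation": [-25,-23,0],"hand": 0.55},{"turn": [0,0,0],"translation": [-25,-23,0],"hand": 0.55},{"turn": [0,0,0],"translation": [-18,-16,15],"hand": 0.55},{"turn": [0,0,0],"translation": [-7.7,-6.8,25],"hand": 0.55},{"turn": [0,0,0],"translation": [0,0,30],"hand": 0.55},{"turn": [0,0,0],"translation": [0,0,20],"hand": 0.55},{"turn": [0,0,0],"translation": [0,0,0],"hand": 0.55},{"turn": [0,0,0],"translation": [0,0,0],"hand": 0.55}]'

```text
time_s: 13.97
eef_pos: [598.6, -321.3, 102.5]
ee_rot: [-0.0, -0.0, 1.0, 0.0]
force: [-0.7, 0.5, -0.2]
grip_width: 0.552
grip_force: 0.0
```

Emit:
move_arm --moves '[{"turn": [0,0,0],"translation": [0,-0.1,20],"hand": 0.55},{"turn": [0,0,0],"translation": [0,0,20],"hand": 0.55},{"turn": [0,0,0],"translation": [0,0,12],"hand": 0.55},{"turn": [0,0,0],"translation": [0,0,4],"hand": 0.55},{"turn": [0,0,0],"translation": [0,0,0],"hand": 0.55},{"turn": [0,0,0],"translation": [0,0,0],"hand": 0.3},{"turn": [0,0,0],"translation": [0,0,0],"hand": 0.2},{"turn": [0,0,0],"translation": [0,0,0],"hand": 0.15},{"turn": [0,0,0],"translation": [0,0,0],"hand": 0.1},{"turn": [0,0,0],"translation": [0,0,0],"hand": 0.1}]'

```text
time_s: 14.8
eef_pos: [599.4, -322.1, 48.2]
ee_rot: [0.001, -0.0, 1.0, -0.001]
force: [-0.0, -0.6, 5.9]
grip_width: 0.223
grip_force: 29.4
```

Emit:
move_arm --moves '[{"turn": [0,0,0],"translation": [0,0,0],"hand": 0.1},{"turn": [0,0,0],"translation": [0,0,0],"hand": 0.1}]'

```text
time_s: 14.97
eef_pos: [599.4, -322.0, 48.2]
ee_rot: [0.001, -0.0, 1.0, -0.001]
force: [-0.4, -0.0, 6.5]
grip_width: 0.216
grip_force: 29.4
```

Emit:
move_arm --moves '[{"turn": [0,0,0],"translation": [0,0,-10],"hand": 0.1},{"turn": [0,0,0],"translation": [0,0,-25],"hand": 0.1},{"turn": [0,0,0],"translation": [0,0,-30],"hand": 0.1},{"turn": [0,0,0],"translation": [0,0,-30],"hand": 0.1},{"turn": [0,0,0],"translation": [0,0,-30],"hand": 0.1},{"turn": [0,0,0],"translation": [0,12,-10],"hand": 0.1},{"turn": [0,0,0],"translation": [-1,25,0],"hand": 0.1},{"turn": [0,0,0],"translation": [-1,30,0],"hand": 0.1},{"turn": [0,0,0],"translation": [0,30,0],"hand": 0.1},{"turn": [0,0,0],"translation": [0,30,0],"hand": 0.1}]'

```text
time_s: 15.8
eef_pos: [600.2, -192.6, 181.3]
ee_rot: [-0.0, -0.0, 1.0, 0.0]
force: [-0.4, -0.9, -0.5]
grip_width: 0.217
grip_force: 29.5
```

Emit:
move_arm --moves '[{"turn": [0,0,0],"translation": [0,28,0],"hand": 0.1},{"turn": [0,0,0],"translation": [0,15.5,10],"hand": 0.1},{"turn": [0,0,0],"translation": [0,0,15],"hand": 0.1},{"turn": [0,0,0],"translation": [0,0,0],"hand": 0.1},{"turn": [0,0,0],"translation": [0,0,0],"hand": 0.1}]'

```text
time_s: 16.22
eef_pos: [600.3, -150.6, 156.1]
ee_rot: [-0.001, -0.0, 1.0, 0.0]
force: [0.3, 0.3, -0.6]
grip_width: 0.217
grip_force: 29.5
```

```bash
python3 -c "
from m import *
look(56,48.2,pic='pics/s6.png')"
```

```text
[ 600.3 -150.6  156.1] [-8.e-04 -2.e-04  1.e+00  3.e-04] 0.21732476325349745 29.48195368051529 [ 0.3  0.3 -0.6]
top head (None, 0) {'j40': ([444.0, -333.6], 107), 'j52': ([0.0, 0.0], 0), 'j64': ([0.0, 0.0], 0), 'j76': ([0.0, 0.0], 0)}
scene head (array([ 599.7, -151.5]), 123) {'j40': ([446.3, -331.9], 55), 'j52': ([601.0, -150.1], 111), 'j64': ([436.4, -4.7], 60), 'j76': ([439.1, -171.7], 63)}
```

View pics/s6.png

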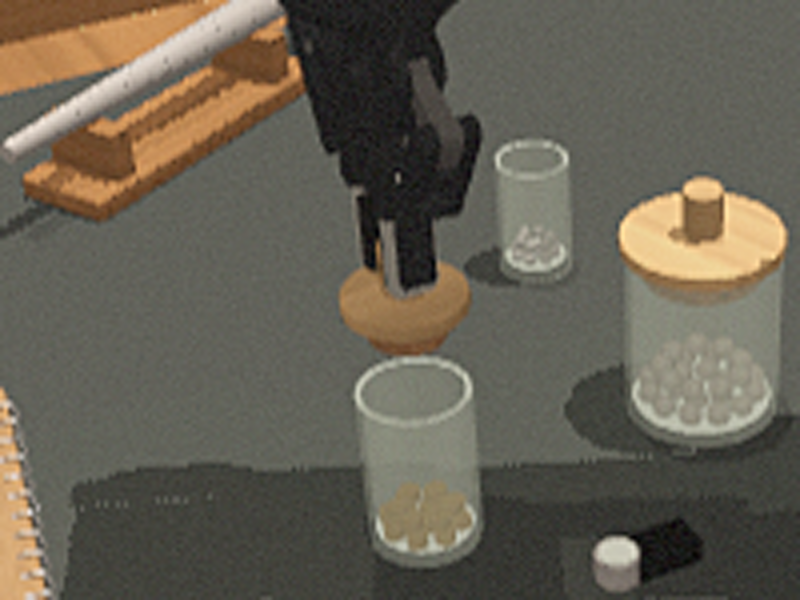

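The crop shows jar_76 properly closed. stopper_52 is level over jar_52, with head edges at u 340–470 and rim edges at u 356–472. I'll check the lateral offset exactly.

```bash
python3 -c "
from h import *
c=capture('scene');e=sense()['eef_pos']
u,v=proj(c,[e[0],e[1],e[2]-30]).astype(int)
a=np.linspace(0,2*np.pi,400)
def ext(x,y,z,r):
    p=4*(proj(c,np.c_[x+r*np.cos(a),y+r*np.sin(a),0*a+z])-[u-100,v-75]);return p.min(0).round(1),p.max(0).round(1)
print(u,v,'head',ext(e[0]-.7,e[1],e[2]-48.2+18,28),'rim',ext(600,-150.9,80,26),'rim scene',ext(601,-150.1,80,26))
"
```

```text
243 178 head (array([335.5, 267.1]), array([468.4, 338.2])) rim (array([352.3, 360.8]), array([471.6, 428.7])) rim scene (array([350.9, 362.3]), array([470.4, 430.4]))
```

Emit:
move_arm --moves '[{"turn": [0,0,0],"translation": [0,-0.2,12],"hand": 0.1},{"turn": [0,0,0],"translation": [0,0,10],"hand": 0.1},{"turn": [0,0,0],"translation": [0,0,4],"hand": 0.1},{"turn": [0,0,0],"translation": [0,0,3],"hand": 0.1},{"turn": [0,0,0],"translation": [0,0,3],"hand": 0.1},{"turn": [0,0,0],"translation": [0,0,3],"hand": 0.1},{"turn": [0,0,0],"translation": [0,0,2],"hand": 0.1},{"turn": [0,0,0],"translation": [0,0,2],"hand": 0.1},{"turn": [0,0,0],"translation": [0,0,0],"hand": 0.1}]'

```text
time_s: 17.12
eef_pos: [600.7, -151.2, 117.2]
ee_rot: [-0.0, -0.0, 1.0, 0.0]
force: [-0.2, 0.2, 0.4]
grip_width: 0.221
grip_force: 29.5
```

Emit:
move_arm --moves '[{"turn": [0,0,0],"translation": [0,0,1],"hand": 0.1},{"turn": [0,0,0],"translation": [0,0,1],"hand": 0.1},{"turn": [0,0,0],"translation": [0,0,0.5],"hand": 0.1},{"turn": [0,0,0],"translation": [0,0,0.4],"hand": 0.1},{"turn": [0,0,0],"translation": [0,0,0],"hand": 0.1},{"turn": [0,0,0],"translation": [0,0,0],"hand": 0.1}]'

```text
time_s: 17.62
eef_pos: [600.7, -151.3, 114.6]
ee_rot: [0.0, -0.0, 1.0, -0.0]
force: [-0.6, -0.5, -0.1]
grip_width: 0.219
grip_force: 29.5
```

Emit:
move_arm --moves '[{"turn": [0,0,0],"translation": [0,0,0.5],"hand": 0.1},{"turn": [0,0,0],"translation": [0,0,0.3],"hand": 0.1},{"turn": [0,0,0],"translation": [0,0,0],"hand": 0.1},{"turn": [0,0,0],"translation": [0,0,0],"hand": 0.1}]'

```text
time_s: 17.95
eef_pos: [600.8, -151.3, 114.2]
ee_rot: [0.0, -0.0, 1.0, -0.0]
force: [-1.5, 0.1, 3.8]
grip_width: 0.217
grip_force: 29.8
```

Emit:
move_arm --moves '[{"turn": [0,0,0],"translation": [0,0,0],"hand": 0.24},{"turn": [0,0,0],"translation": [0,0,0],"hand": 0.3},{"turn": [0,0,0],"translation": [0,0,0],"hand": 0.4},{"turn": [0,0,0],"translation": [0,0,0],"hand": 0.5},{"turn": [0,0,0],"translation": [0,0,-5],"hand": 0.55},{"turn": [0,0,0],"translation": [0,0,-20],"hand": 0.55},{"turn": [0,0,0],"translation": [0,0,-30],"hand": 0.55},{"turn": [0,0,0],"translation": [0,11,-15],"hand": 0.55},{"turn": [0,0,0],"translation": [1,25,0],"hand": 0.55},{"turn": [0,0,0],"translation": [1,30,0],"hand": 0.55}]'

```text
time_s: 18.78
eef_pos: [599.0, -85.8, 185.3]
ee_rot: [0.001, 0.001, 1.0, -0.001]
force: [0.9, -0.1, -1.0]
grip_width: 0.55
grip_force: 0.0
```

Emit:
move_arm --moves '[{"turn": [0,0,0],"translation": [0.8,30,0],"hand": 0.55},{"turn": [0,0,0],"translation": [0,30,0],"hand": 0.55},{"turn": [0,0,0],"translation": [0,32,0],"hand": 0.55},{"turn": [0,0,0],"translation": [0,32,0],"hand": 0.55},{"turn": [0,0,0],"translation": [0,32,0],"hand": 0.55},{"turn": [0,0,0],"translation": [0,32,0],"hand": 0.55},{"turn": [0,0,0],"translation": [0,30,0],"hand": 0.55},{"turn": [0,0,0],"translation": [0,18,10],"hand": 0.55},{"turn": [0,0,0],"translation": [0,6.8,20],"hand": 0.55},{"turn": [0,0,0],"translation": [0,0,25],"hand": 0.55}]'

```text
time_s: 19.62
eef_pos: [598.4, 159.7, 129.9]
ee_rot: [0.002, -0.001, 1.0, 0.0]
force: [1.1, -0.3, 0.3]
grip_width: 0.552
grip_force: 0.0
```

Emit:
move_arm --moves '[{"turn": [0,0,0],"translation": [0,0,25],"hand": 0.55},{"turn": [0,0,0],"translation": [0,0,0],"hand": 0.55},{"turn": [0,0,0],"translation": [0,0,0],"hand": 0.55}]'

```text
time_s: 19.87
eef_pos: [597.6, 157.5, 103.7]
ee_rot: [-0.001, -0.0, 1.0, -0.0]
force: [0.1, 0.2, 0.6]
grip_width: 0.545
grip_force: 0.0
```

Emit:
move_arm --moves '[{"turn": [0,0,0],"translation": [0,0,20],"hand": 0.55},{"turn": [0,0,0],"translation": [0,0,20],"hand": 0.55},{"turn": [0,0,0],"translation": [0,0,13],"hand": 0.55},{"turn": [0,0,0],"translation": [0,0,4],"hand": 0.55},{"turn": [0,0,0],"translation": [0,0,0],"hand": 0.55},{"turn": [0,0,0],"translation": [0,0,0],"hand": 0.3},{"turn": [0,0,0],"translation": [0,0,0],"hand": 0.2},{"turn": [0,0,0],"translation": [0,0,0],"hand": 0.15},{"turn": [0,0,0],"translation": [0,0,0],"hand": 0.1},{"turn": [0,0,0],"translation": [0,0,0],"hand": 0.1}]'

```text
time_s: 20.7
eef_pos: [598.6, 157.6, 48.2]
ee_rot: [0.001, -0.0, 1.0, 0.0]
force: [-0.1, 0.3, 7.3]
grip_width: 0.216
grip_force: 29.3
```

Emit:
move_arm --moves '[{"turn": [0,0,0],"translation": [0,0,0],"hand": 0.1},{"turn": [0,0,0],"translation": [0,0,0],"hand": 0.1}]'

```text
time_s: 20.87
eef_pos: [598.6, 157.6, 48.2]
ee_rot: [0.001, -0.0, 1.0, 0.0]
force: [0.1, -0.0, 7.3]
grip_width: 0.216
grip_force: 29.3
```

Emit:
move_arm --moves '[{"turn": [0,0,0],"translation": [0,0,-10],"hand": 0.1},{"turn": [0,0,0],"translation": [0,0,-25],"hand": 0.1},{"turn": [0,0,0],"translation": [0,0,-30],"hand": 0.1},{"turn": [0,0,0],"translation": [0,0,-30],"hand": 0.1},{"turn": [0,0,0],"translation": [0,0,-30],"hand": 0.1},{"turn": [0,0,0],"translation": [4,-12,-25],"hand": 0.1},{"turn": [0,0,0],"translation": [8,-25,0],"hand": 0.1},{"turn": [0,0,0],"translation": [10,-32,0],"hand": 0.1},{"turn": [0,0,0],"translation": [10,-32,0],"hand": 0.1},{"turn": [0,0,0],"translation": [10,-32,0],"hand": 0.1}]'

```text
time_s: 21.7
eef_pos: [555.1, 23.4, 197.6]
ee_rot: [0.0, -0.0, 1.0, -0.0]
force: [1.3, -0.5, 0.8]
grip_width: 0.213
grip_force: 29.4
```

Emit:
move_arm --moves '[{"turn": [0,0,0],"translation": [10,-32,0],"hand": 0.1},{"turn": [0,0,0],"translation": [10,-32,0],"hand": 0.1},{"turn": [0,0,0],"translation": [10,-32,0],"hand": 0.1},{"turn": [0,0,0],"translation": [10,-32,0],"hand": 0.1},{"turn": [0,0,0],"translation": [10,-32,0],"hand": 0.1},{"turn": [0,0,0],"translation": [10,-32,0],"hand": 0.1},{"turn": [0,0,0],"translation": [10,-32,0],"hand": 0.1},{"turn": [0,0,0],"translation": [10,-32,0],"hand": 0.1},{"turn": [0,0,0],"translation": [10,-32,0],"hand": 0.1},{"turn": [0,0,0],"translation": [10,-32,0],"hand": 0.1}]'

```text
time_s: 22.53
eef_pos: [455.1, -296.9, 197.6]
ee_rot: [0.0, -0.0, 1.0, -0.0]
force: [1.2, 0.0, 0.2]
grip_width: 0.215
grip_force: 29.4
```

Emit:
move_arm --moves '[{"turn": [0,0,0],"translation": [7,-24,10],"hand": 0.1},{"turn": [0,0,0],"translation": [3,-13,20],"hand": 0.1},{"turn": [0,0,0],"translation": [0,0,20],"hand": 0.1},{"turn": [0,0,0],"translation": [0,0,0],"hand": 0.1},{"turn": [0,0,0],"translation": [0,0,0],"hand": 0.1}]'

```text
time_s: 22.95
eef_pos: [445.8, -332.2, 147.1]
ee_rot: [-0.0, -0.0, 1.0, 0.001]
force: [-0.5, 1.3, 0.7]
grip_width: 0.217
grip_force: 29.4
```

```bash
python3 -c "
from m import *
look(44,48.2,pic='pics/s7.png')"
```

```text
[ 445.8 -332.2  147.1] [-4.e-04 -1.e-04  1.e+00  5.e-04] 0.2172124462710082 29.38939779996872 [-0.5  1.3  0.7]
top head (array([ 446.3, -333.6]), 38) {'j40': ([444.2, -334.0], 58), 'j52': ([596.6, -150.6], 12), 'j64': ([0.0, 0.0], 0), 'j76': ([0.0, 0.0], 7)}
scene head (array([ 445.6, -333.4]), 62) {'j40': ([446.5, -331.8], 55), 'j52': ([601.5, -148.9], 51), 'j64': ([436.1, -4.8], 58), 'j76': ([438.7, -171.7], 68)}
```

View pics/s7.png

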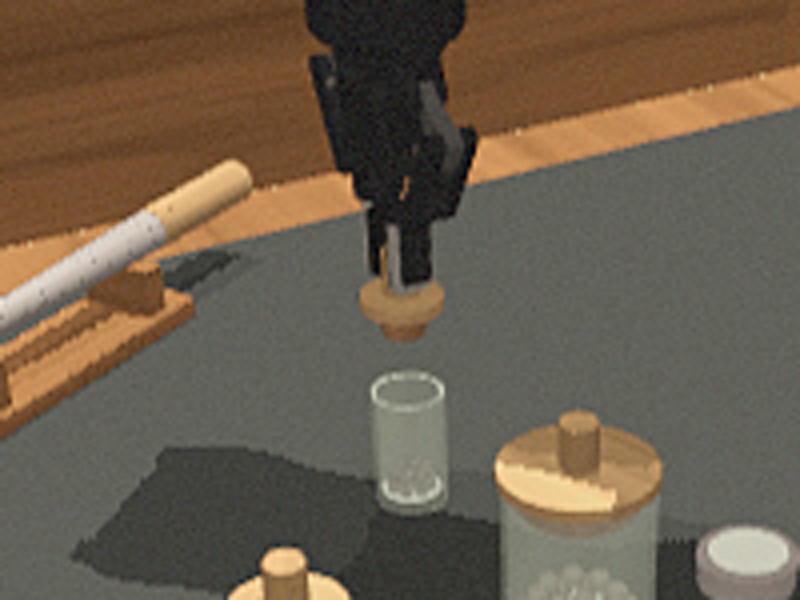

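The crop shows stopper_40 level above jar_40, head centre u≈402 against rim u≈408 lower down. That agrees with the perspective slant of the jar.

Emit:
move_arm --moves '[{"turn": [0,0,0],"translation": [0,-0.1,15],"hand": 0.1},{"turn": [0,0,0],"translation": [0,0,12],"hand": 0.1},{"turn": [0,0,0],"translation": [0,0,4],"hand": 0.1},{"turn": [0,0,0],"translation": [0,0,3],"hand": 0.1},{"turn": [0,0,0],"translation": [0,0,3],"hand": 0.1},{"turn": [0,0,0],"translation": [0,0,3],"hand": 0.1},{"turn": [0,0,0],"translation": [0,0,2],"hand": 0.1},{"turn": [0,0,0],"translation": [0,0,2],"hand": 0.1},{"turn": [0,0,0],"translation": [0,0,0],"hand": 0.1}]'

```text
time_s: 23.8
eef_pos: [445.9, -332.6, 102.6]
ee_rot: [-0.0, -0.0, 1.0, 0.0]
force: [0.9, -0.5, -1.3]
grip_width: 0.212
grip_force: 29.4
```

Emit:
move_arm --moves '[{"turn": [0,0,0],"translation": [0,0,1],"hand": 0.1},{"turn": [0,0,0],"translation": [0,0,1],"hand": 0.1},{"turn": [0,0,0],"translation": [0,0,0.5],"hand": 0.1},{"turn": [0,0,0],"translation": [0,0,0.5],"hand": 0.1},{"turn": [0,0,0],"translation": [0,0,0],"hand": 0.1},{"turn": [0,0,0],"translation": [0,0,0],"hand": 0.1}]'

```text
time_s: 24.3
eef_pos: [446.0, -332.6, 99.8]
ee_rot: [0.0, -0.0, 1.0, -0.0]
force: [-0.0, 0.5, -0.6]
grip_width: 0.215
grip_force: 29.4
```

Emit:
move_arm --moves '[{"turn": [0,0,0],"translation": [0,0,0.5],"hand": 0.1},{"turn": [0,0,0],"translation": [0,0,0.5],"hand": 0.1},{"turn": [0,0,0],"translation": [0,0,0],"hand": 0.1},{"turn": [0,0,0],"translation": [0,0,0],"hand": 0.1}]'

```text
time_s: 24.63
eef_pos: [446.1, -332.8, 99.3]
ee_rot: [0.0, -0.0, 1.0, -0.0]
force: [-0.2, 0.2, 5.2]
grip_width: 0.217
grip_force: 29.8
```

Home, since the contact height matches the predicted 99.2 mm. Now I'll release and withdraw clear.

Emit:
move_arm --moves '[{"turn": [0,0,0],"translation": [0,0,0],"hand": 0.24},{"turn": [0,0,0],"translation": [0,0,0],"hand": 0.3},{"turn": [0,0,0],"translation": [0,0,0],"hand": 0.4},{"turn": [0,0,0],"translation": [0,0,0],"hand": 0.5},{"turn": [0,0,0],"translation": [0,0,-5],"hand": 0.55},{"turn": [0,0,0],"translation": [0,0,-20],"hand": 0.55},{"turn": [0,0,0],"translation": [0,0,-30],"hand": 0.55},{"turn": [0,0,0],"translation": [0,0,-35],"hand": 0.55},{"turn": [0,0,0],"translation": [0,0,-35],"hand": 0.55},{"turn": [0,0,0],"translation": [0,0,-25],"hand": 0.55}]'

```text
time_s: 25.47
eef_pos: [446.2, -332.7, 252.4]
ee_rot: [0.001, -0.0, 1.0, -0.001]
force: [0.2, -0.6, 0.4]
grip_width: 0.552
grip_force: 0.0
```

Emit:
move_arm --moves '[{"turn": [0,0,0],"translation": [20,-20,-10],"hand": 0.55},{"turn": [0,0,0],"translation": [25,-25,0],"hand": 0.55},{"turn": [0,0,0],"translation": [25,-25,0],"hand": 0.55},{"turn": [0,0,0],"translation": [25,-25,0],"hand": 0.55},{"turn": [0,0,0],"translation": [20,-20,0],"hand": 0.55},{"turn": [0,0,0],"translation": [0,0,0],"hand": 0.55},{"turn": [0,0,0],"translation": [0,0,0],"hand": 0.55}]'

```text
time_s: 26.05
eef_pos: [330.2, -448.2, 258.9]
ee_rot: [0.0, 0.001, 1.0, 0.0]
force: [0.3, 1.0, 0.8]
grip_width: 0.552
grip_force: 0.0
```

```bash
python3 - <<'E'
from h import *
t=capture("top");s=capture("scene");S=cloud(s).reshape(-1,3);T=cloud(t).reshape(-1,3)
for n,(x,y,d,h) in dict(JARS,closed=(470,329,58,75),weight=(432.7,166.8,30,15)).items():
    for nm,W,dz in(("top",T,1.6),("scene",S,.7)):
        q=W[np.hypot(W[:,0]-x,W[:,1]-y)<d/2+8]; k=q[q[:,2]>h+28]
        hd=q[abs(q[:,2]-dz-h-8)<3]
        if len(hd)<5: hd=k
        (a,b),r=cv2.minEnclosingCircle(np.ascontiguousarray(hd[:,:2],np.float32))
        A=np.c_[hd[:,:2],np.ones(len(hd))];pl=np.linalg.lstsq(A,hd[:,2]-dz,rcond=None)[0]
        print(n,nm,"topz-dz",round(np.percentile(q[:,2],99)-dz,1),"want",h+32,"head z",round(np.median(hd[:,2])-dz,1),"want",h+8,"c",round(a,1),round(b,1),"D",round(2*r,1),"tilt",pl[:2].round(3))
cv2.imwrite("pics/s8.png",s["image"])
E
```

```text
j40 top topz-dz 98.2 want 97 head z 72.6 want 73 c 444.9 -333.1 D 44.3 tilt [0.001 0.002]
j40 scene topz-dz 97.2 want 97 head z 72.3 want 73 c 448.6 -329.8 D 45.3 tilt [-0.019 -0.003]
j52 top topz-dz 112.9 want 112 head z 87.4 want 88 c 598.8 -151.9 D 56.1 tilt [ 0.004 -0.003]
j52 scene topz-dz 111.5 want 112 head z 87.2 want 88 c 601.2 -150.8 D 57.2 tilt [ 0.003 -0.003]
j64 top topz-dz 103.1 want 102 head z 77.4 want 78 c 433.7 -7.8 D 67.6 tilt [0.003 0.002]
j64 scene topz-dz 101.6 want 102 head z 77.2 want 78 c 435.3 -6.6 D 69.3 tilt [-0.    -0.007]
j76 top topz-dz 122.5 want 122 head z 97.5 want 98 c 436.3 -174.5 D 79.7 tilt [-0.001 -0.001]
j76 scene topz-dz 121.0 want 122 head z 97.3 want 98 c 438.2 -173.5 D 82.1 tilt [-0.002 -0.003]
closed top topz-dz 107.3 want 107 head z 82.3 want 83 c 469.7 328.3 D 62.2 tilt [ 0.002 -0.005]
closed scene topz-dz 106.8 want 107 head z 82.3 want 83 c 470.6 329.3 D 64.4 tilt [-0.002 -0.   ]
weight top topz-dz 47.9 want 47 head z 24.2 want 23 c 427.4 160.3 D 25.4 tilt [-0.337 -0.147]
weight scene topz-dz 47.4 want 47 head z 22.7 want 23 c 435.3 170.0 D 28.3 tilt [0.007 0.039]
```

View pics/s8.png

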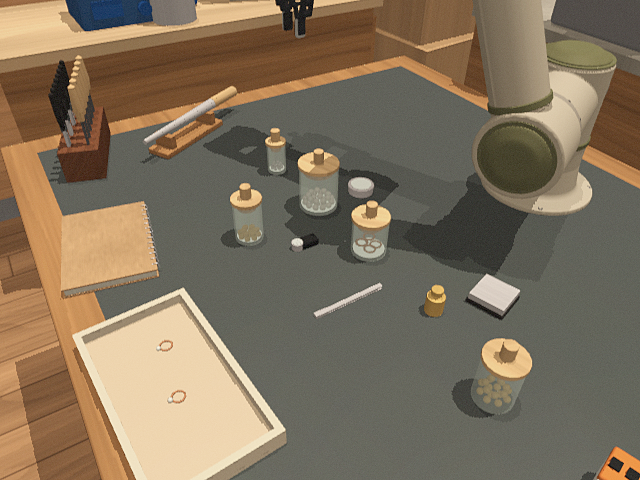

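The scene view shows all four jars closed and upright: (276,155), (319,180), (247,215) and (371,230). Their heads are level at the expected heights. The closed jar at (502,375) and the weight at (435,300) have not moved, and the arm is clear.

```bash
python3 -c "
from rig import finish_job
print(finish_job())"
```

```text
the job is handed in; nothing more can be done
None
```

All four jars are closed with their matching stoppers, heads flat on the rims. The closed jar and the brass weight were left alone, and the job was handed in at about 26 s.

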